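# Sight a tape roll over a freshly glued holder

### The arm

A 6-joint arm with a two-finger parallel gripper is mounted at the origin on the work surface. World frame = base frame: x ahead of the robot, y to its left, z up, the work surface at z = 0. Lengths are in m, angles in rad, forces in N, time in s.
With the tool pointing down it reaches from about 0.25 to 0.725 m from the base axis. Payload 4 kg.
Tool frame: the origin (TCP) lies midway between the tips of the shut fingers; the grasp point (between the pads) lies 19 mm behind it (ctrl.grip_point_offset is the distance from the TCP to the grasp point, in m); z points along the fingers, y is the direction in which the jaws open and shut (so a half turn about z gives the same grasp; the last joint's range is limited). The gripper opens to 85 mm and grips with 20 to 120 N. Pads are 22 mm wide; open, the fingers measure 114 mm over their backs; the gripper's body (76 mm by 85 mm) begins 54 mm behind the grasp point. The pads swing forward as they close: fully open they stand 13 mm farther back than shut.
Start: joints at [-1.127, 0.241, 0.005, 1.335, 0, 1.571], TCP at [0.215, -0.452, 0.231] pointing down, gripper open.
Joint ranges: [-2.72, 2.72], [-1.05, 1.87], [-1.09, 1.28], [-1.99, 2.15], [-1.42, 1.44], [-3.14, 3.14]. Speed limits (rad/s): [2.79, 2.79, 3.14, 3.14, 3.14, 3.14].

### API

Orientations are given as a rotation vector (axis times angle).
In Python, from workcell import ctrl, cams gives the robot as it stands.
- The arm moves only by the tool step_arm, never from a script. Its argument "deltas" is a list of rows, each a list of 3 entries, a list of its own where there are three numbers: the shift along the tool's x, y, z in cm, then the turn about the tool's z in rad, then the opening, from 0 (shut) to 1 (fully open). In form: [[[tx, ty, tz], turn, grip], ...]. A call has 1 to 12 rows; each row shifts and turns the pose as measured when the row begins, along the tool's axes as they then stand; what a row does not reach is not made up. A row lasts 1/8 s, in which the tool goes at most 62.5 mm and 10.7 degrees, less where a joint would pass 70% of its speed; a pose out of reach is approached as far as the arm can. A call with a gripper value outside its range is refused whole. The fingers move at their own pace and stop on an object; the grip force is fixed at half the most. Time passes only in rows, so rows that do not move let the fingers close. It gives the time, the measured TCP pose, the force and the opening at its end, in the units of the state.
- ctrl.sense(): the state, without advancing time (a new reading comes with each control period).
- cams.grab_frame(name): name is "side" or "top" or "wrist"; returns the picture (420x560x3 uint8, red, green, blue); there is no depth.
- cams.get_calibration(name): a dict with "fx", "fy", "cx", "cy" (pixels), "eye" and "attitude" of the camera in the world. Camera axes: x right, y down, z forward; pixel columns grow to the right and rows downward; lengths in m; the calibration is good to about 2 mm. A picture is of the moment at which its call begins: read the wrist's pose just before it. get_calibration takes no time and is no camera call; for the wrist camera it gives the pose at the moment of the call.
- ctrl.sign_off(): hands the job in, once; it reports no verdict.
The state is a dict: "time_s": time; "joints": joint angles; "joint_velocities": joint speeds; "joint_torque": joint torques, N m; "eef_pos": TCP position; "tcp_rot": TCP orientation; "contact_force": force on the tool from outside, world axes, zero at the start; "ft_torque": the same for the moment, N m; "gripper_width": finger opening in m.
Only numpy, scipy, OpenCV 4.12 (cv2) and the standard library are available. Lean on these libraries where they do the work, as an engineer would, in place of code of your own. Each camera call takes 0.05 s, during which the arm holds its last target.

### The job

Lift the green tape roll straight up off its spindle, carry it over the drying rack (not round its ends), and stop with it hovering level about a centimetre above the tip of the bare dowel on the half-built tape holder, centred so that it could drop straight on, so we can see that it will fit. The glue is wet: do not let anything touch the holder, and leave the rack, the tan roll, the glue bottle, the hammer and the birdhouse alone. Finish while still holding the roll still in the air; do not lower it or let go.

Things in the scene. Friction and masses are not known exactly. Their poses are not given: they have to be found in the camera images.
- roll_green_mid (a point): Centre of the green tape roll: 64 mm outside diameter, 48 mm tall as it stands, cardboard core with a 32 mm through bore, about 0.12 kg (0.08 to 0.17), rigid. Upright and loose on one of the two spindle stands, underside 25 mm and middle 49 mm above the table. The point is its centre, half-way up on its axis; z is the bore axis.
- roll_green: The same green tape roll, origin at the centre of its underside, 24 mm below its middle.
- dowel_tip (a point): Centre of the top end of the bare wooden dowel that stands upright on the half-built tape holder: 20 mm in diameter, 60 mm long, its top 75 mm above the table. The target: the roll hovers over this point. z up.
- holder: The half-built tape holder, 0.35 kg, loose on the table, glue wet: wooden base board 130 x 100 x 15 mm (long side along its x), the dowel 15 mm to -x of its centre, and a low wooden tear bar at its +x end, 44 mm high in all. Origin at the centre of the board's underside, z up.
- rack: Wooden drying rack standing between the spindle stands and the tape holder, fixed: base 380 mm long (its x, roughly pointing away from the robot), 80 mm wide (its y), with thin birdhouse walls standing upright along its middle line, 120 mm high, the middle one 140 mm high. Origin at the centre of its underside; its +y side faces the stands, its -y side the tape holder.
- stand_a: One spindle stand: fixed steel plate 90 x 90 x 8 mm with a black collar, 48 mm across, on whose top (25 mm above the table) a roll sits, and an upright metal spindle 22 mm in diameter, tip 85 mm above the table, 12 mm above the roll. Origin: centre of the underside; z up the spindle. Either may carry the green roll; at least 140 mm apart.
- stand_b: The other spindle stand, identical: fixed steel plate 90 x 90 x 8 mm with a black collar, 48 mm across, on whose top (25 mm above the table) a roll sits, and an upright metal spindle 22 mm in diameter, tip 85 mm above the table, 12 mm above the roll. Origin: centre of the underside; z up the spindle. Either may carry the green roll; at least 140 mm apart.
- roll_tan_mid (a point): Centre of the tan masking tape roll, a bystander: 64 mm outside diameter, 48 mm tall as it stands, cardboard core with a 32 mm through bore, about 0.12 kg (0.08 to 0.17), rigid. Upright and loose on one of the two spindle stands, underside 25 mm and middle 49 mm above the table. The point is its centre, half-way up on its axis; z is the bore axis.
- roll_tan: The same tan roll, origin at the centre of its underside.
- glue: Bystander: cream glue bottle with red cap and nozzle, 40 x 70 mm, 160 mm tall, standing beyond the tape holder. Origin at the centre of its underside, z up.
- hammer: Bystander: a hammer lying on the table at the far left beyond the stands, its handle along its x. Origin on its underside.
- birdhouse: Bystander: small wooden birdhouse with a pitched roof, about 110 x 110 mm and 110 mm tall, to the right of the tape holder. Origin at the centre of its underside, z up.
Things that resemble listed ones, but are neither listed nor needed, are in the scene too. Of the things like the roll_green, leave any that is black, orange or pink; of the rest the larger one is meant.

How it is judged:
By the outcome, as a careful person would: the job done as asked, in the order asked, and still so for the second after the job is handed in, while the arm keeps its last pose, push and grip.
It also fails if it takes over 45 s, if anything falls off the work surface, if the arm or the gripper's body presses on something with over 40 N, if the wrist force passes 120 N, or if a joint passes its speed limit or range.

## Working session

There is one attempt and no reset: what is moved stays moved. The work goes in short steps, Python scripts to look and compute and a tool call to move; the robot and the scene stay as the last step left them, time stands still between calls to the robot, and variables do not carry over. Pictures are saved under pics/ and viewed, and the job is handed in when it is done.

Besides the shell and the picture viewer there is one more tool, called after "Call:" as name(argument=value, ...) on one line, values as JSON. step_arm: Moves the arm, as the interface text tells. Its arguments: {"type":"object","properties":{"deltas":{"type":"array"}},"required":["deltas"]}

```bash
mkdir -p pics; ls; python3 - <<'E'
from workcell import ctrl, cams
import cv2
s=ctrl.sense();print(s['eef_pos'],s['tcp_rot'],s['gripper_width'],s['time_s'],ctrl.grip_point_offset)
for n in ['side','top','wrist']:
    c=cams.get_calibration(n);print(n,c)
    cv2.imwrite(f'pics/{n}0.png',cams.grab_frame(n)[:,:,::-1])
E
```

```text
pics
[ 0.21440141 -0.45099662  0.23040807] [-3.06259563e+00 -6.90936094e-01  7.63184329e-04] 0.08531632956168667 0.0 0.0187
side {'fx': 511.97369657912395, 'fy': 511.97369657912395, 'cx': 273.88521683869766, 'cy': 215.71480256224172, 'eye': array([0.12720634, 0.80555154, 1.07471111]), 'attitude': array([-0.67598197,  2.67464068, -1.03132475])}
top {'fx': 401.3272083014304, 'fy': 401.3272083014304, 'cx': 280.5752314056914, 'cy': 210.294675158075, 'eye': array([0.49398871, 0.01274243, 1.06040824]), 'attitude': array([-2.17774621,  2.19202204, -0.12738109])}
wrist {'fx': 313.51437238286474, 'fy': 313.51437238286474, 'cx': 284.4119271138277, 'cy': 214.4200049663012, 'eye': array([ 0.27859237, -0.4187858 ,  0.37342963]), 'attitude': array([ 2.44221508, -1.54303458, -0.22763516])}
```

View pics/top0.png

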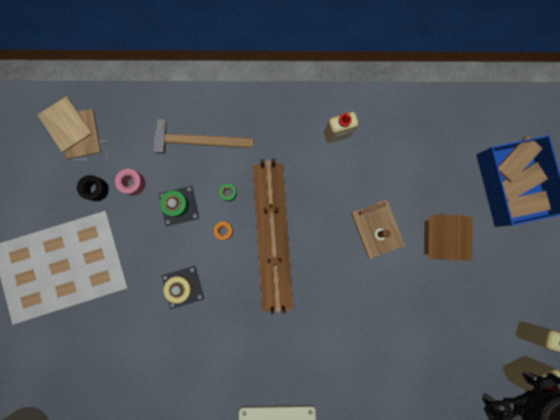

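View pics/side0.png

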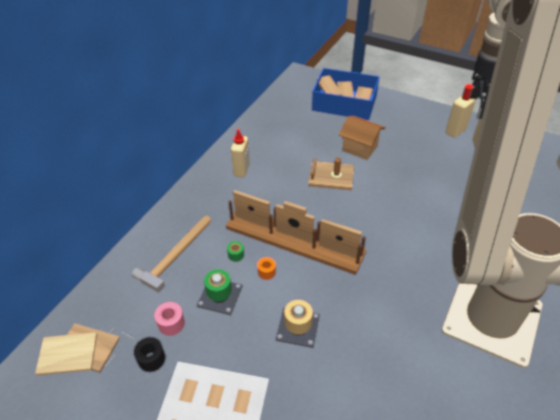

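View pics/wrist0.png

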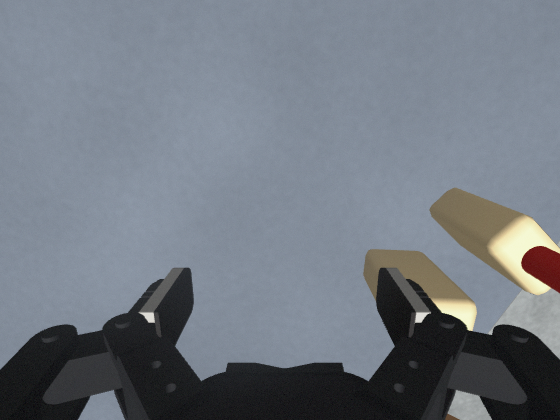

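Candidates in the top view: large green (173,204) on a stand, small green ring (228,192) loose on the table, tan (177,290), orange (223,231), pink (128,181), black (92,188). I choose the large green one at (173,204) and will check it in a close crop. In the side view it is at (217,285).

```bash
cat > h.py <<'E'
import numpy as np,cv2
from scipy.spatial.transform import Rotation as R
from workcell import ctrl,cams
def ray(c,u,v):
    d=np.array([(u-c['cx'])/c['fx'],(v-c['cy'])/c['fy'],1.]);return c['eye'],R.from_rotvec(c['attitude']).as_matrix()@d
def onz(c,u,v,z):
    e,d=ray(c,u,v);return e+d*(z-e[2])/d[2]
def proj(c,p):
    q=R.from_rotvec(c['attitude']).as_matrix().T@(np.array(p,float)-c['eye']);return np.array([c['fx']*q[0]/q[2]+c['cx'],c['fy']*q[1]/q[2]+c['cy']])
E
python3 - <<'E'
from h import *
t=cv2.imread('pics/top0.png');s=cv2.imread('pics/side0.png')
def crop(im,x,y,w,f): return cv2.resize(im[y-w:y+w,x-w:x+w],None,fx=f,fy=f,interpolation=cv2.INTER_CUBIC)
cv2.imwrite('pics/c1.png',np.vstack([np.hstack([crop(t,173,204,30,6),crop(t,380,232,30,6)]) ,np.hstack([crop(s,217,285,30,6),crop(s,333,172,30,6)])])[:720:1][:,:] )
im=cv2.imread('pics/c1.png');cv2.imwrite('pics/c1.png',cv2.resize(im,(600,600)))
for n,im,x,y in(('top',t,173,204),('side',s,217,285)):
    h=cv2.cvtColor(im,cv2.COLOR_BGR2HSV);m=cv2.inRange(h,(45,110,40),(80,255,255))
    k,l,st,ce=cv2.connectedComponentsWithStats(m)
    for i in range(1,k):
        if st[i,4]>30:print(n,st[i],ce[i])
E
```

```text
top [219 184  17  17 132] [227.38636364 192.12121212]
top [160 191  28  26 370] [174.21351351 203.87567568]
side [227 242  16  19 182] [235.14835165 251.79120879]
side [204 270  27  32 497] [217.98189135 286.86921529]
```

View pics/c1.png

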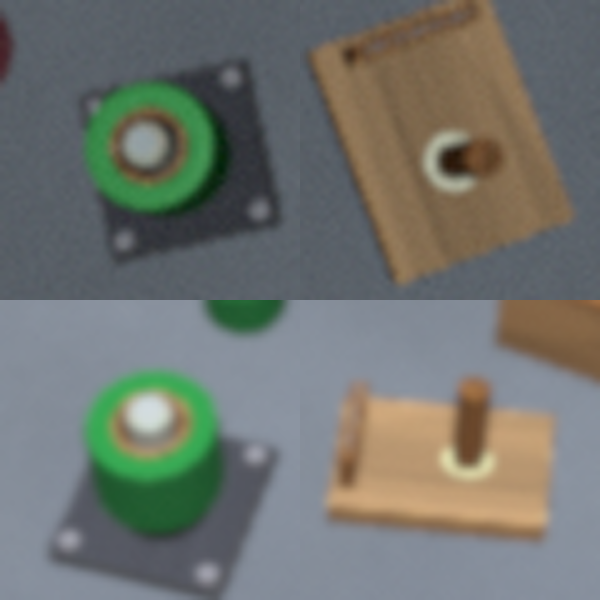

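The crop confirms a large green roll on a spindle in both views, and the bare dowel on the board with the glue ring at its foot. Next I'll triangulate.

```bash
python3 - <<'E'
from h import *
T=cams.get_calibration('top');S=cams.get_calibration('side')
def tri(a,b):
    A=[];B=[]
    for c,p in((T,a),(S,b)):
        e,d=ray(c,*p);d=d/np.linalg.norm(d);P=np.eye(3)-np.outer(d,d);A.append(P);B.append(P@e)
    return np.linalg.lstsq(np.vstack(A),np.hstack(B),rcond=None)[0].round(4)
for n,a,b,z in(('rolltop',(172.5,202.7),(216.9,279.9),.073),('spindle',(171.3,202.3),(216.1,277.1),.085),('dowel',(386.1,233.1),(337.5,159.3),.075)):
    print(n,onz(T,*a,z).round(4),onz(S,*b,z).round(4),tri(a,b))
for n,p,z in(('plate',[(161.7,193.9),(191.6,186.6),(197.6,217.5),(167,225)],.008),('board',[(353,212),(384,200),(406,245),(370,258)],.015),('rack',[(254,166),(282,163),(293,306),(263,311)],.015),('racktop',[(266,162),(271,209),(277,310)],.13),('tan',[(177,290)],.073),('glue',[(345,119)],.16),('house',[(450,237)],.11),('hand bottles',[(555,340)],.1),('smallgreen',[(227.5,192)],.01)):
    print(n,[onz(T,*q,z)[:2].round(3).tolist() for q in p])
E
```

```text
rolltop [0.6062 0.255  0.073 ] [0.6043 0.2565 0.073 ] [0.606  0.2553 0.0705]
spindle [0.6058 0.2549 0.085 ] [0.6046 0.2572 0.085 ] [0.6061 0.2556 0.0821]
dowel [ 0.5278 -0.271   0.075 ] [ 0.5258 -0.2708  0.075 ] [ 0.5271 -0.2718  0.0737]
plate [[0.637, 0.3], [0.656, 0.222], [0.574, 0.205], [0.555, 0.284]]
board [[0.586, -0.203], [0.617, -0.286], [0.498, -0.34], [0.465, -0.244]]
rack [[0.709, 0.057], [0.717, -0.017], [0.345, -0.042], [0.333, 0.035]]
racktop [[0.695, 0.024], [0.584, 0.013], [0.353, 0.0]]
tan [[0.394, 0.241]]
glue [[0.789, -0.159]]
house [[0.516, -0.414]]
hand bottles [[0.271, -0.659]]
smallgreen [[0.641, 0.127]]
```

```bash
cat >> h.py <<'E'
def plan(target,n=None,az=None):
    """shift in tool axes (cm) to a world TCP target, from now"""
    s=ctrl.sense();M=R.from_rotvec(s['tcp_rot']).as_matrix()
    d=M.T@(np.array(target)-s['eef_pos'])*100
    print('t',round(s['time_s'],2),'pos',np.round(s['eef_pos'],4),'toolx',M[:,0].round(3),'tooly',M[:,1].round(3),'toolz',M[:,2].round(3),'w',round(s['gripper_width'],4),'F',np.round(s['contact_force'],1),'j',np.round(s['joints'],2))
    print('shift cm',d.round(2))
E
python3 -c "
from h import *
plan([.605,.256,.26])"
```

```text
t 0.15 pos [ 0.2145 -0.4511  0.2306] toolx [ 0.903  0.429 -0.   ] tooly [ 0.429 -0.903 -0.002] toolz [-0.001  0.001 -1.   ] w 0.0856 F [0.4 0.5 0.4] j [-1.13  0.24  0.    1.34 -0.    1.57]
shift cm [ 65.63 -47.1   -2.86]
```

Call:
step_arm(deltas=[[[0, 0, -3], 0, 1], [[5, 0.8, -1], -0.1, 1], [[5.2, 0.8, 0], -0.1, 1], [[5.3, 0.8, 0], -0.1, 1], [[5.4, 0.8, 0], -0.1, 1], [[5.5, 0.8, 0], -0.1, 1], [[5.6, 0.8, 0], -0.1, 1], [[5.7, 0.8, 0], -0.1, 1], [[5.8, 0.8, 0], -0.1, 1], [[5.9, 0.8, 0], -0.1, 1], [[6, 0.8, 0], -0.1, 1], [[6, 0.8, 0], -0.1, 1]])

```text
time_s: 1.65
eef_pos: [0.6202, -0.0084, 0.2653]
tcp_rot: [-2.219, -2.212, 0.004]
contact_force: [1.0, -0.0, -0.5]
gripper_width: 0.0854
```

```bash
python3 -c "
from h import *
plan([.605,.256,.26])"
```

```text
t 1.65 pos [ 0.6202 -0.0084  0.2653] toolx [0.003 1.    0.005] tooly [ 1.    -0.003 -0.008] toolz [-0.008  0.005 -1.   ] w 0.0854 F [ 1.  -0.  -0.5] j [-0.02  0.49  0.45  1.54  0.    1.56]
shift cm [26.44 -1.6   0.67]
```

Call:
step_arm(deltas=[[[5.9, 0.2, 0], -0.1, 1], [[5.9, 0.2, 0], -0.1, 1], [[5.9, 0.2, 0], -0.1, 1], [[5.5, 0.3, 0], -0.1, 1], [[1, 0, 0], 0, 1], [[0, 0, 0], 0, 1], [[0, 0, 0], 0, 1]])

```text
time_s: 2.52
eef_pos: [0.5886, 0.2415, 0.2611]
tcp_rot: [-1.708, -2.621, 0.01]
contact_force: [-0.0, -0.2, -0.3]
gripper_width: 0.0853
```

```bash
python3 -c "
from h import *
plan([.605,.256,.16])
c=cams.get_calibration('wrist')
cv2.imwrite('pics/w1.png',cams.grab_frame('wrist')[:,:,::-1])
print(c, proj(c,[.605,.256,.085]),proj(c,[.605,.256,.073]))
plan([.605,.256,.16])"
```

```text
t 2.52 pos [0.5886 0.2415 0.2611] toolx [-0.404  0.915  0.008] tooly [ 0.915  0.404 -0.013] toolz [-0.015  0.002 -1.   ] w 0.0853 F [-0.  -0.2 -0.3] j [0.39 0.53 0.51 1.56 0.01 1.54]
shift cm [ 0.59  2.21 10.09]
{'fx': 313.51437238286474, 'fy': 313.51437238286474, 'cx': 284.4119271138277, 'cy': 214.4200049663012, 'eye': array([0.55984507, 0.30894524, 0.40457476]), 'attitude': array([2.80055042, 0.59326938, 0.06520255])} [307.69193437 190.64885361] [307.04262478 188.3590095 ]
t 2.58 pos [0.5887 0.2412 0.2611] toolx [-0.403  0.915  0.008] tooly [ 0.915  0.404 -0.013] toolz [-0.015  0.002 -1.   ] w 0.0853 F [-0.3 -0.  -0.6] j [0.39 0.53 0.51 1.56 0.01 1.54]
shift cm [ 0.61  2.21 10.09]
```

View pics/w1.png

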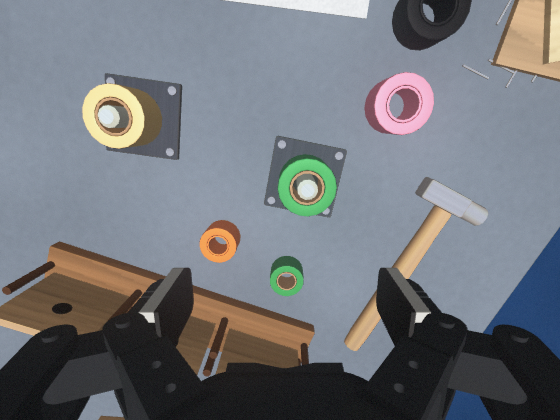

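The wrist view shows the green roll centred at about (307,187) and the spindle tip at (307,189), within about 1 px of my prediction. The path down is clear.

Call:
step_arm(deltas=[[[0.3, 1.1, 3], 0, 1], [[0.3, 1.1, 4], 0, 1], [[0, 0, 3], 0, 1], [[0, 0, 0], 0, 1], [[0, 0, 0], 0, 1]])

```text
time_s: 3.2
eef_pos: [0.6101, 0.2481, 0.1617]
tcp_rot: [-1.728, -2.612, 0.004]
contact_force: [-0.5, 0.6, 0.8]
gripper_width: 0.0851
```

```bash
python3 -c "
from h import *
plan([.605,.256,.032])
c=cams.get_calibration('wrist')
cv2.imwrite('pics/w2.png',cams.grab_frame('wrist')[:,:,::-1])
print(proj(c,[.605,.256,.085]),proj(c,[.605,.256,.073]))"
```

```text
t 3.2 pos [0.6101 0.2481 0.1617] toolx [-0.391  0.92   0.007] tooly [ 0.92   0.391 -0.007] toolz [-0.009  0.003 -1.   ] w 0.0851 F [-0.5  0.6  0.8] j [0.38 0.6  0.37 1.35 0.01 1.55]
shift cm [ 0.84 -0.06 12.97]
[284.44483816 214.78811917] [284.56586484 210.41222051]
```

View pics/w2.png

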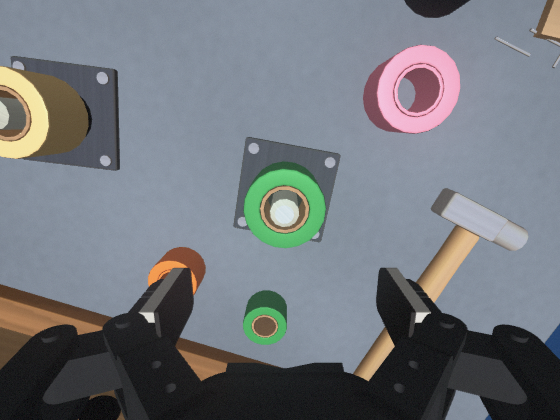

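Call:
step_arm(deltas=[[[0.9, 0, 1], 0, 1], [[0, 0, 1.5], 0, 1], [[0, 0, 0], 0, 1], [[0, 0, 0], 0, 1]])

```text
time_s: 3.75
eef_pos: [0.6073, 0.2577, 0.1381]
tcp_rot: [-1.729, -2.615, -0.003]
contact_force: [1.1, 0.6, 0.4]
gripper_width: 0.0857
```

```bash
python3 -c "
from h import *
plan([.605,.257,.032])"
```

```text
t 3.75 pos [0.6073 0.2577 0.1381] toolx [-0.391  0.92   0.007] tooly [ 0.92   0.391 -0.002] toolz [-0.005  0.005 -1.   ] w 0.0857 F [1.1 0.6 0.4] j [0.4  0.61 0.33 1.29 0.01 1.57]
shift cm [-0.04 -0.21 10.61]
```

Call:
step_arm(deltas=[[[0, -0.2, 1.5], 0, 1], [[0, 0, 1.5], 0, 1], [[0, 0, 1.5], 0, 1], [[0, 0, 0], 0, 1], [[0, 0, 0], 0, 1]])

```text
time_s: 4.38
eef_pos: [0.6045, 0.2567, 0.089]
tcp_rot: [-1.729, -2.614, -0.0]
contact_force: [-0.2, -0.7, -0.6]
gripper_width: 0.0853
```

```bash
python3 -c "
from h import *
plan([.605,.257,.032])
c=cams.get_calibration('wrist')
cv2.imwrite('pics/w3.png',cams.grab_frame('wrist')[:,:,::-1])
print(proj(c,[.605,.257,.085]),proj(c,[.605,.257,.073]))"
```

```text
t 4.38 pos [0.6045 0.2567 0.089 ] toolx [-0.391  0.92   0.007] tooly [ 0.92   0.391 -0.004] toolz [-0.007  0.004 -1.   ] w 0.0853 F [-0.2 -0.7 -0.6] j [0.4  0.64 0.24 1.18 0.01 1.57]
shift cm [-0.03  0.08  5.7 ]
[287.4241333 271.3488647] [287.32524917 261.51885191]
```

View pics/w3.png

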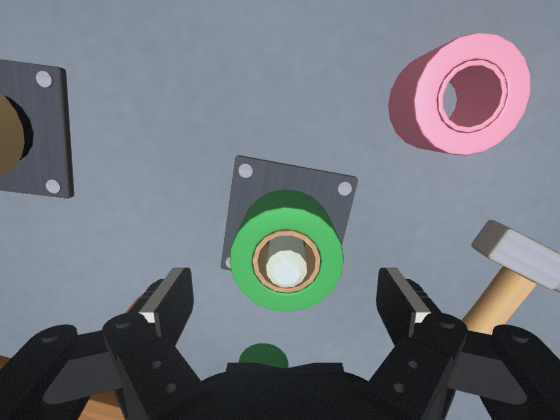

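The roll face is centred at (287,260) against a prediction of (287,261), with equal gaps to both fingers. I'll go down the rest of the way.

Call:
step_arm(deltas=[[[0, 0.1, 1.5], 0, 1], [[0, 0, 1.4], 0, 1], [[0, 0, 1.4], 0, 1], [[0, 0, 1], 0, 1], [[0, 0, 0], 0, 1], [[0, 0, 0], 0, 1]])

```text
time_s: 5.18
eef_pos: [0.6051, 0.2574, 0.0321]
tcp_rot: [-1.729, -2.614, 0.0]
contact_force: [-0.4, -0.1, 0.3]
gripper_width: 0.0853
```

```bash
python3 -c "
from h import *
plan([.605,.257,.032])
c=cams.get_calibration('wrist')
cv2.imwrite('pics/w4.png',cams.grab_frame('wrist')[:,:,::-1])
print(proj(c,[.605,.257,.085]),proj(c,[.605,.257,.073]))"
```

```text
t 5.17 pos [0.6051 0.2574 0.0321] toolx [-0.391  0.92   0.007] tooly [ 0.92   0.391 -0.004] toolz [-0.007  0.004 -1.   ] w 0.0853 F [-0.4 -0.1  0.3] j [0.4  0.69 0.18 1.06 0.01 1.57]
shift cm [-0.03 -0.03  0.01]
[285.777716   347.57150489] [285.79909519 325.85557191]
```

View pics/w4.png

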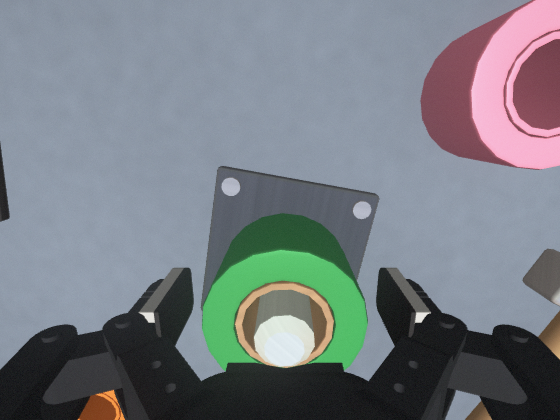

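Call:
step_arm(deltas=[[[0, 0, 0], 0, 0], [[0, 0, 0], 0, 0], [[0, 0, 0], 0, 0], [[0, 0, 0], 0, 0], [[0, 0, 0], 0, 0], [[0, 0, 0], 0, 0]])

```text
time_s: 5.98
eef_pos: [0.6058, 0.2576, 0.0334]
tcp_rot: [-1.729, -2.615, -0.003]
contact_force: [-0.3, 0.7, -0.6]
gripper_width: 0.0636
```

```bash
python3 -c "
from h import *
plan([.605,.257,.032])
cv2.imwrite('pics/w5.png',cams.grab_frame('wrist')[:,:,::-1])"
```

```text
t 5.97 pos [0.6058 0.2576 0.0334] toolx [-0.391  0.92   0.007] tooly [ 0.92   0.391 -0.002] toolz [-0.005  0.005 -1.   ] w 0.0636 F [-0.3  0.7 -0.6] j [0.4  0.69 0.18 1.07 0.01 1.57]
shift cm [-0.03 -0.1   0.14]
```

View pics/w5.png

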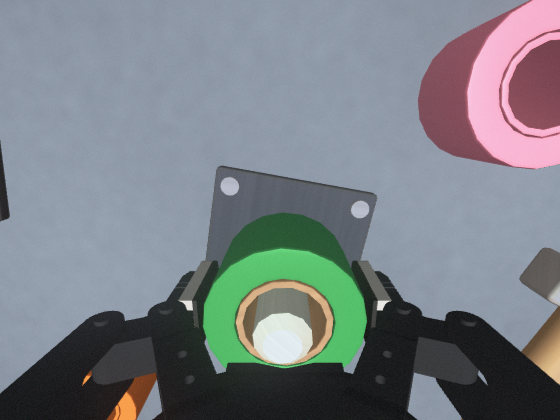

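Gripped, opening 63.6 mm. The spindle is clear inside the bore. I'll lift slowly, in short stretches.

Call:
step_arm(deltas=[[[0, 0, -0.5], 0, 0], [[0, 0, -0.8], 0, 0], [[0, 0, -0.8], 0, 0], [[0, 0, 0], 0, 0]])

```text
time_s: 6.52
eef_pos: [0.6062, 0.2577, 0.0563]
tcp_rot: [-1.73, -2.615, -0.004]
contact_force: [-0.0, 0.2, -1.6]
gripper_width: 0.0636
```

```bash
python3 -c "
from h import *
plan([.6058,.2576,.11])"
```

```text
t 6.53 pos [0.6062 0.2577 0.0563] toolx [-0.391  0.92   0.007] tooly [ 0.92   0.391 -0.002] toolz [-0.004  0.006 -1.   ] w 0.0636 F [-0.   0.2 -1.6] j [0.4  0.67 0.21 1.11 0.01 1.57]
shift cm [ 0.04 -0.05 -5.37]
```

Call:
step_arm(deltas=[[[0, 0, -1], 0, 0], [[0, -0.05, -1], 0, 0], [[0, 0, -1], 0, 0], [[0, 0, -1], 0, 0], [[0, -0.05, -1], 0, 0], [[0, 0, -1.2], 0, 0], [[0, 0, -1.5], 0, 0], [[0, 0, -1.5], 0, 0], [[0, 0, -1.5], 0, 0], [[0, 0, 0], 0, 0]])

```text
time_s: 7.78
eef_pos: [0.6064, 0.2569, 0.1727]
tcp_rot: [-1.731, -2.616, -0.008]
contact_force: [0.1, 0.7, -1.2]
gripper_width: 0.0633
```

```bash
python3 -c "
from h import *
plan([.6058,.2576,.28])
for n in('wrist','side'): cv2.imwrite(f'pics/{n}6.png',cams.grab_frame(n)[:,:,::-1])"
```

```text
t 7.78 pos [0.6064 0.2569 0.1727] toolx [-0.391  0.92   0.007] tooly [0.92  0.391 0.002] toolz [-0.001  0.007 -1.   ] w 0.0633 F [ 0.1  0.7 -1.2] j [0.4  0.59 0.38 1.36 0.01 1.57]
shift cm [ 1.600e-01 -1.000e-02 -1.073e+01]
```

View pics/wrist6.png

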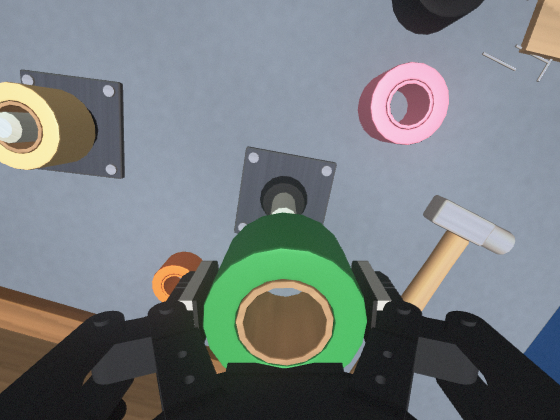

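View pics/side6.png

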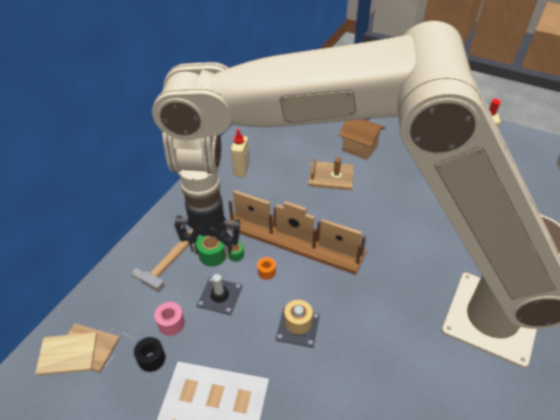

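The roll is off the spindle: the stand is now bare at (284,200) in the wrist view, and the roll sits unchanged in the jaws. I'll raise it and swing over the rack.

Call:
step_arm(deltas=[[[0, 0, -2.5], 0, 0], [[0, 0, -3], 0, 0], [[0, 0, -2.5], 0, 0], [[-3, -0.3, 0], 0.05, 0], [[-4.5, -0.6, 0], 0.08, 0], [[-4.5, -0.7, 0], 0.08, 0], [[-4.5, -0.7, 0], 0.08, 0], [[-4.5, -0.7, 0], 0.08, 0], [[-4.5, -0.7, 0], 0.08, 0], [[-4.5, -0.7, 0], 0.08, 0], [[0, 0, 0], 0, 0]])

```text
time_s: 9.25
eef_pos: [0.6088, -0.0517, 0.2384]
tcp_rot: [-2.36, -2.046, 0.032]
contact_force: [-0.0, -0.4, -1.0]
gripper_width: 0.0636
```

```bash
python3 -c "
from h import *
plan([.527,-.271,.2])"
```

```text
t 9.25 pos [ 0.6088 -0.0517  0.2384] toolx [ 0.142  0.99  -0.004] tooly [ 0.99  -0.142 -0.027] toolz [-0.027  0.    -1.   ] w 0.0636 F [-0.  -0.4 -1. ] j [-0.08  0.49  0.38  1.49 -0.    1.63]
shift cm [-22.85  -4.88   4.05]
```

Call:
step_arm(deltas=[[[-4, -0.6, 0], 0.08, 0], [[-4, -0.6, 0], 0.08, 0], [[-4, -0.6, 0], 0.08, 0], [[-4, -0.6, 0], 0.08, 0], [[-3, -0.5, 0], 0.06, 0], [[-1, 0, 0], 0, 0], [[0, 0, 0], 0, 0]])

```text
time_s: 10.12
eef_pos: [0.5196, -0.2313, 0.2346]
tcp_rot: [-2.701, -1.559, 0.042]
contact_force: [0.0, -0.7, -0.7]
gripper_width: 0.0634
```

```bash
python3 -c "
from h import *
plan([.527,-.271,.2])"
```

```text
t 10.12 pos [ 0.5196 -0.2313  0.2346] toolx [ 0.5    0.866 -0.012] tooly [ 0.865 -0.5   -0.033] toolz [-0.035  0.006 -0.999] w 0.0634 F [ 0.  -0.7 -0.7] j [-0.41  0.41  0.25  1.44 -0.01  1.68]
shift cm [-3.02  2.74  3.4 ]
```

Call:
step_arm(deltas=[[[-1.5, 1.4, 0], 0, 0], [[-1.5, 1.3, 0], 0, 0], [[0, 0, 0], 0, 0]])

```text
time_s: 10.5
eef_pos: [0.5311, -0.2669, 0.2332]
tcp_rot: [-2.692, -1.57, 0.039]
contact_force: [0.2, 0.8, -0.7]
gripper_width: 0.0637
```

```bash
python3 -c "
from h import *
plan([.527,-.271,.2])"
```

```text
t 10.5 pos [ 0.5311 -0.2669  0.2332] toolx [ 0.492  0.87  -0.009] tooly [ 0.87  -0.493 -0.034] toolz [-0.034  0.009 -0.999] w 0.0637 F [ 0.2  0.8 -0.7] j [-0.46  0.46  0.33  1.47 -0.01  1.62]
shift cm [-0.53 -0.04  3.33]
```

Call:
step_arm(deltas=[[[-0.4, 0, 4], 0, 0], [[0, 0, 0], 0, 0], [[0, 0, 0], 0, 0]])

```text
time_s: 10.88
eef_pos: [0.5301, -0.266, 0.1941]
tcp_rot: [-2.688, -1.578, 0.035]
contact_force: [-0.3, -0.1, -0.4]
gripper_width: 0.0636
```

```bash
python3 -c "
from h import *
plan([.527,-.271,.2])"
```

```text
t 10.88 pos [ 0.5301 -0.266   0.1941] toolx [ 0.487  0.873 -0.007] tooly [ 0.873 -0.487 -0.033] toolz [-0.032  0.01  -0.999] w 0.0636 F [-0.3 -0.1 -0.4] j [-0.46  0.47  0.24  1.37 -0.01  1.62]
shift cm [-0.59 -0.05 -0.59]
```

Call:
step_arm(deltas=[[[0, 0, -1], 0, 0], [[0, 0, -1], 0, 0], [[0, 0, -1], 0, 0], [[0, 0, -1], 0, 0], [[0, 0, 0], 0, 0]])

```text
time_s: 11.5
eef_pos: [0.5341, -0.2665, 0.2427]
tcp_rot: [-2.694, -1.584, 0.027]
contact_force: [-0.3, 0.1, -2.0]
gripper_width: 0.0637
```

```bash
python3 -c "
from h import *
plan([.527,-.271,.2])"
```

```text
t 11.5 pos [ 0.5341 -0.2665  0.2427] toolx [ 0.486  0.874 -0.006] tooly [ 0.873 -0.486 -0.023] toolz [-0.023  0.006 -1.   ] w 0.0637 F [-0.3  0.1 -2. ] j [-0.46  0.45  0.34  1.48 -0.01  1.62]
shift cm [-0.71 -0.3   4.28]
```

Call:
step_arm(deltas=[[[0, 0, 4], 0, 0], [[0, 0, 0], 0, 0]])

```text
time_s: 11.75
eef_pos: [0.533, -0.2664, 0.2023]
tcp_rot: [-2.694, -1.583, 0.026]
contact_force: [-0.8, 0.1, -1.3]
gripper_width: 0.0633
```

```bash
python3 -c "
from h import *
plan([.527,-.271,.2])"
```

```text
t 11.75 pos [ 0.533  -0.2664  0.2023] toolx [ 0.487  0.874 -0.006] tooly [ 0.873 -0.487 -0.023] toolz [-0.023  0.006 -1.   ] w 0.0633 F [-0.8  0.1 -1.3] j [-0.46  0.46  0.25  1.38 -0.01  1.62]
shift cm [-0.69 -0.3   0.24]
```

Slow rises followed by one quick descent take the tilt out, so I'll repeat that.

Call:
step_arm(deltas=[[[0, 0, -1], 0, 0], [[0, 0, -1], 0, 0], [[0, 0, -1], 0, 0], [[0, 0, -1], 0, 0], [[0, 0, 0], 0, 0], [[-0.6, -0.4, 4], 0, 0], [[0, 0, 0], 0, 0], [[0, 0, -1], 0, 0], [[0, 0, -1], 0, 0], [[0, 0, -1], 0, 0], [[0, 0, 0], 0, 0], [[0, 0, 0], 0, 0]])

```text
time_s: 13.25
eef_pos: [0.5332, -0.2722, 0.2495]
tcp_rot: [2.707, 1.592, -0.008]
contact_force: [1.0, 0.1, -1.1]
gripper_width: 0.0639
```

```bash
python3 -c "
from h import *
plan([.527,-.271,.16])"
```

```text
t 13.25 pos [ 0.5332 -0.2722  0.2495] toolx [ 0.486  0.874 -0.005] tooly [ 0.874 -0.486 -0.002] toolz [-0.004 -0.004 -1.   ] w 0.0639 F [ 1.   0.1 -1.1] j [-0.47  0.44  0.33  1.47 -0.    1.61]
shift cm [-0.15 -0.59  8.96]
```

Call:
step_arm(deltas=[[[-0.1, -0.6, 4], 0, 0], [[0, 0, 4], 0, 0], [[0, 0, 0], 0, 0], [[0, 0, 0], 0, 0]])

```text
time_s: 13.75
eef_pos: [0.528, -0.2708, 0.1696]
tcp_rot: [2.705, 1.591, -0.005]
contact_force: [-0.5, 0.5, -2.3]
gripper_width: 0.0633
```

```bash
python3 -c "
from h import *
plan([.527,-.271,.093])
c=cams.get_calibration('wrist');s=ctrl.sense()
im=cams.grab_frame('wrist')[:,:,::-1].copy();cv2.imwrite('pics/w7.png',im)
for n in('top','side'):cv2.imwrite(f'pics/{n}7.png',cams.grab_frame(n)[:,:,::-1])
print('dowel',proj(c,[.527,-.271,.075]))
M=R.from_rotvec(s['tcp_rot']).as_matrix()
print('axis top',proj(c,s['eef_pos']-M[:,2]*.0396))
"
```

```text
t 13.75 pos [ 0.528  -0.2708  0.1696] toolx [ 0.486  0.874 -0.005] tooly [ 0.874 -0.486  0.001] toolz [-0.001 -0.005 -1.   ] w 0.0633 F [-0.5  0.5 -2.3] j [-0.47  0.46  0.15  1.27 -0.    1.61]
shift cm [-0.03 -0.09  7.66]
dowel [285.88454782 217.27741244]
axis top [289.77024535 320.18393625]
```

View pics/w7.png

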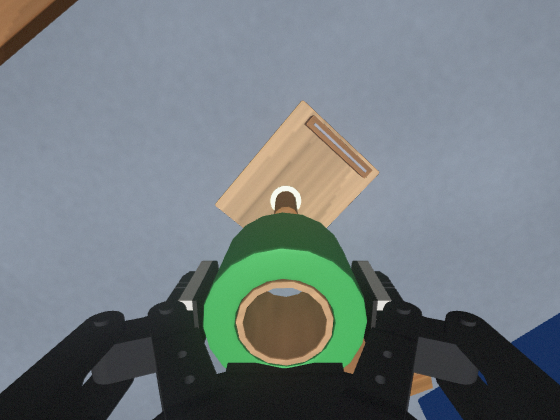

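View pics/side7.png

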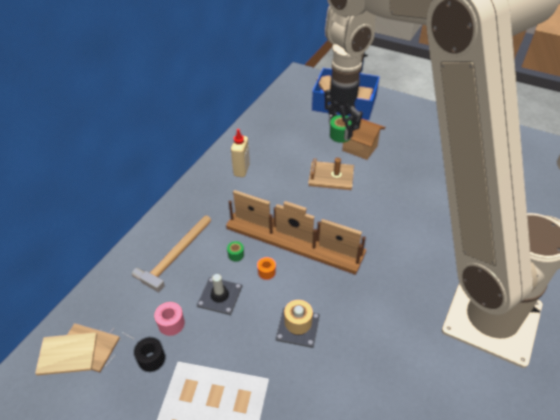

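View pics/top7.png

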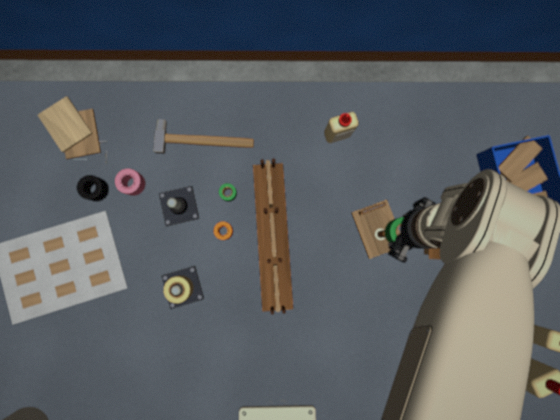

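The wrist view shows the roll's bore at (286,323), the glue ring round the dowel foot at (286,200), and the dowel disappearing under the roll. I'll compare the bore axis and the dowel axis within this same camera, and again in the side view.

```bash
python3 - <<'E'
from h import *
c=cams.get_calibration('wrist');s=ctrl.sense()
im=cv2.imread('pics/w7.png');h=cv2.cvtColor(im,cv2.COLOR_BGR2HSV)
def ell(m,name):
    k,l,st,ce=cv2.connectedComponentsWithStats(m);i=1+np.argmax(st[1:,4])
    p=cv2.findContours((l==i).astype('uint8'),cv2.RETR_EXTERNAL,cv2.CHAIN_APPROX_NONE)[0][0][:,0]
    return p
g=cv2.inRange(h,(45,110,110),(80,255,255)) # bright top face
ys,xs=np.where(g>0);print('green bright',xs.min(),xs.max(),ys.min(),ys.max())
w=cv2.inRange(h,(0,0,215),(179,60,255));w[:, :250]=0;w[:,330:]=0;w[:170]=0;w[230:]=0
p=ell(w,'glue');print('glue bbox',p.min(0),p.max(0))
# bore inner edge : hole contour inside green face
cs,hi=cv2.findContours(g,cv2.RETR_CCOMP,cv2.CHAIN_APPROX_NONE)
for q,hh in zip(cs,hi[0]):
    if len(q)>120: print('cont',hh[3],len(q),q[:,0].min(0),q[:,0].max(0),cv2.fitEllipse(q))
z=s['eef_pos'][2]+.0396
for u,v,zz in((285.5,323,z),(286,201,.015)):print(onz(c,u,v,zz).round(4))
S=cams.get_calibration('side')
sd=cv2.imread('pics/side7.png');cv2.imwrite('pics/c7.png',cv2.resize(sd[90:200,280:400],None,fx=5,fy=5,interpolation=cv2.INTER_CUBIC))
cv2.imwrite('pics/c7w.png',cv2.resize(im[160:380,190:390],None,fx=2.7,fy=2.7,interpolation=cv2.INTER_CUBIC))
E
```

```text
green bright 203 366 248 367
glue bbox [270 186] [300 209]
cont -1 437 [203 248] [366 367] ((284.3202819824219, 310.95782470703125), (121.94012451171875, 168.5882110595703), 90.07799530029297)
cont 0 267 [234 278] [335 366] ((284.2868957519531, 321.89739990234375), (87.54581451416016, 100.83435821533203), 89.8846664428711)
[ 0.5262 -0.271   0.2095]
[ 0.5268 -0.2734  0.015 ]
```

View pics/c7.png

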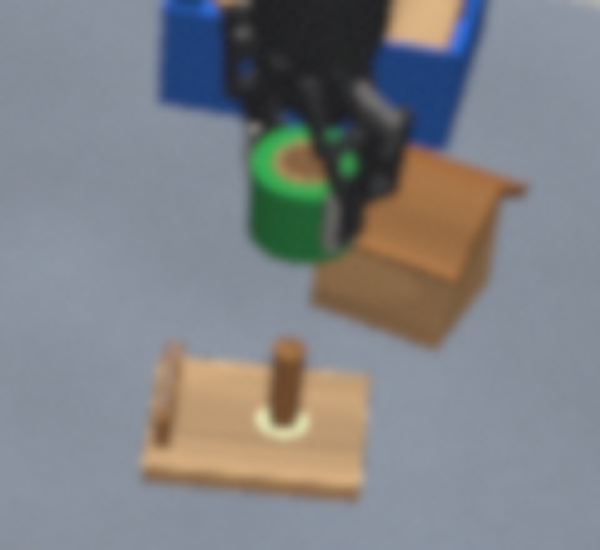

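View pics/c7w.png

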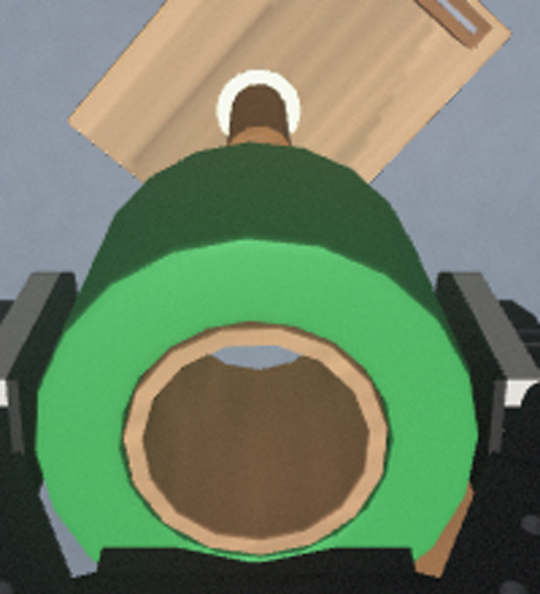

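Call:
step_arm(deltas=[[[-0.1, 0, 3], 0, 0], [[0, 0, 2.2], 0, 0], [[0, 0, 0], 0, 0], [[0, 0, 0], 0, 0]])

```text
time_s: 14.4
eef_pos: [0.5321, -0.2743, 0.1236]
tcp_rot: [2.695, 1.585, 0.006]
contact_force: [-0.3, -0.2, -0.8]
gripper_width: 0.0637
```

```bash
python3 - <<'E'
from h import *
S=cams.get_calibration('side');print('bore from side',onz(S,342.1,121.5,.2095).round(4))
plan([.5275,-.2718,.093])
c=cams.get_calibration('wrist')
cv2.imwrite('pics/w8.png',cams.grab_frame('wrist')[:,:,::-1])
sd=cams.grab_frame('side')[:,:,::-1];cv2.imwrite('pics/c8.png',cv2.resize(sd[100:200,280:400],None,fx=6,fy=6,interpolation=cv2.INTER_CUBIC))
E
```

```text
bore from side [ 0.5246 -0.2748  0.2095]
t 14.4 pos [ 0.5321 -0.2743  0.1236] toolx [ 0.486  0.874 -0.004] tooly [ 0.874 -0.486  0.015] toolz [ 0.011 -0.011 -1.   ] w 0.0637 F [-0.3 -0.2 -0.8] j [-0.47  0.49  0.08  1.15 -0.    1.6 ]
shift cm [ 0.01 -0.56  3.05]
```

View pics/c8.png

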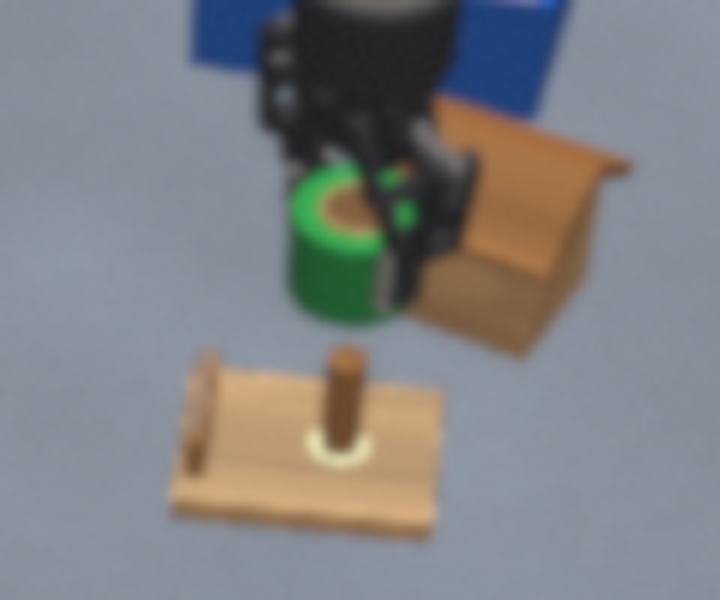

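View pics/w8.png

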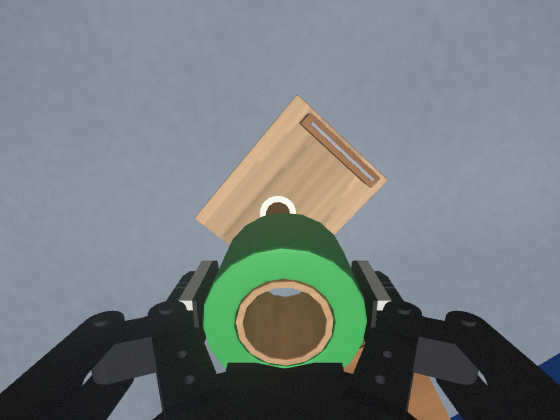

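Call:
step_arm(deltas=[[[0, -0.3, 0], 0, 0], [[0, -0.3, 0], 0, 0], [[0, 0, 0], 0, 0]])

```text
time_s: 14.88
eef_pos: [0.5272, -0.2715, 0.1253]
tcp_rot: [2.693, 1.584, 0.008]
contact_force: [-0.4, 0.8, -0.3]
gripper_width: 0.0635
```

```bash
python3 - <<'E'
from h import *
plan([.5275,-.2718,.093])
E
```

```text
t 14.88 pos [ 0.5272 -0.2715  0.1253] toolx [ 0.486  0.874 -0.004] tooly [ 0.874 -0.486  0.018] toolz [ 0.013 -0.012 -1.   ] w 0.0635 F [-0.4  0.8 -0.3] j [-0.47  0.47  0.06  1.14 -0.    1.61]
shift cm [ 0.   -0.02  3.23]
```

Call:
step_arm(deltas=[[[0, 0, 1.2], 0, 0], [[0, 0, 0], 0, 0], [[0, 0, 0], 0, 0]])

```text
time_s: 15.25
eef_pos: [0.5271, -0.2715, 0.1121]
tcp_rot: [2.694, 1.584, 0.008]
contact_force: [0.6, -0.9, -1.0]
gripper_width: 0.0633
```

```bash
python3 - <<'E'
from h import *
plan([.5275,-.2718,.093])
E
```

```text
t 15.25 pos [ 0.5271 -0.2715  0.1121] toolx [ 0.486  0.874 -0.004] tooly [ 0.874 -0.486  0.017] toolz [ 0.013 -0.012 -1.   ] w 0.0633 F [ 0.6 -0.9 -1. ] j [-0.47  0.48  0.04  1.11 -0.    1.61]
shift cm [0.   0.01 1.91]
```

Call:
step_arm(deltas=[[[0, 0, 1], 0, 0], [[0, 0, 0], 0, 0], [[0, 0, 0], 0, 0], [[0, 0, 0.7], 0, 0], [[0, 0, 0], 0, 0], [[0, 0, 0], 0, 0]])

```text
time_s: 16.0
eef_pos: [0.5274, -0.2718, 0.0937]
tcp_rot: [2.694, 1.584, 0.007]
contact_force: [-0.0, 0.5, -1.4]
gripper_width: 0.0636
```

```bash
python3 - <<'E'
from h import *
plan([.5275,-.2718,.093])
c=cams.get_calibration('wrist');s=ctrl.sense()
cv2.imwrite('pics/w9.png',cams.grab_frame('wrist')[:,:,::-1])
sd=cams.grab_frame('side')[:,:,::-1];cv2.imwrite('pics/c9.png',cv2.resize(sd[100:200,280:400],None,fx=6,fy=6,interpolation=cv2.INTER_CUBIC))
print(onz(c,285,322.4,s['eef_pos'][2]+.0396))
S=cams.get_calibration('side')
M=R.from_rotvec(s['tcp_rot']).as_matrix();u=s['eef_pos']+M[:,2]*.0084
print('underside',u)
# side picture: expected front-lowest point of the underside, dowel tip, in crop px
a=np.linspace(0,2*np.pi,73);P=np.array([proj(S,u+.032*(np.cos(t)*M[:,0]+np.sin(t)*M[:,1])) for t in a]);P=(P+.5-[280,100])*6
print('underside crop: left',P[P[:,0].argmin()].round(),'low',P[P[:,1].argmax()].round(),'right',P[P[:,0].argmax()].round())
print('dowel tip crop',((proj(S,[.527,-.2715,.075])+.5-[280,100])*6).round())
E
```

```text
t 16.0 pos [ 0.5274 -0.2718  0.0937] toolx [ 0.486  0.874 -0.004] tooly [ 0.874 -0.486  0.017] toolz [ 0.012 -0.012 -1.   ] w 0.0636 F [-0.   0.5 -1.4] j [-0.47  0.5   0.02  1.07 -0.    1.6 ]
shift cm [0.01 0.01 0.07]
[ 0.52483591 -0.27126798  0.13331831]
underside [ 0.52750701 -0.27191787  0.08531956]
underside crop: left [281. 339.] low [349. 385.] right [413. 346.]
dowel tip crop [346. 357.]
```

View pics/c9.png

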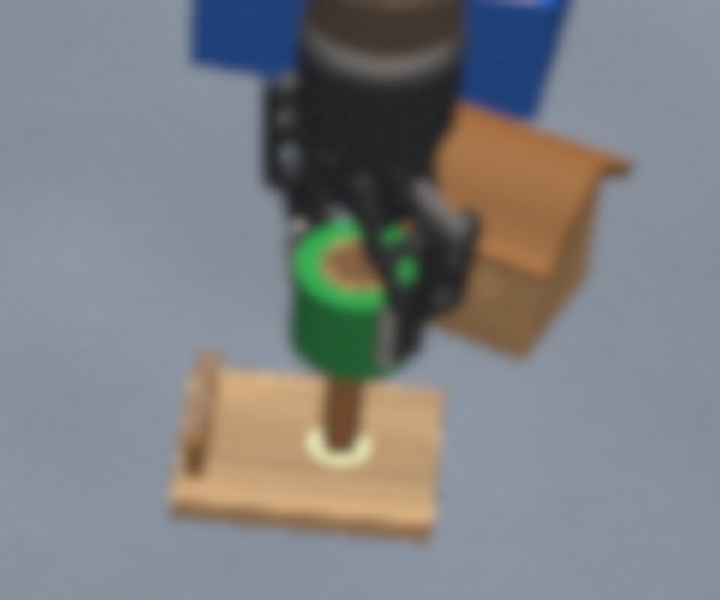

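View pics/w9.png

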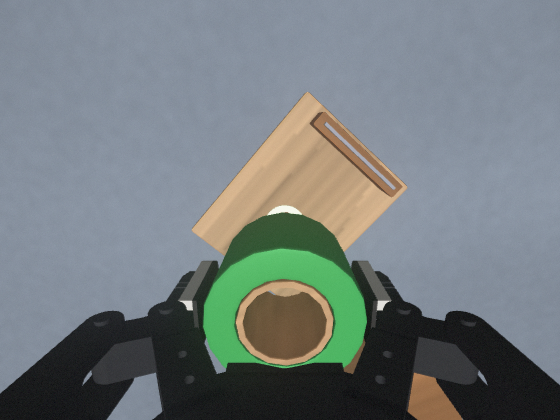

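The side view disagrees with the TCP-based prediction by about 1–2 px in x, so I'll measure bore against dowel within single cameras.

```bash
python3 - <<'E'
from h import *
S=cams.get_calibration('side');c=cams.get_calibration('wrist');s=ctrl.sense()
sd=cams.grab_frame('side')[:,:,::-1].copy();w=cv2.imread('pics/w9.png')
cv2.imwrite('pics/c10.png',np.hstack([cv2.resize(sd[120:180,320:360],(400,600),interpolation=cv2.INTER_CUBIC),cv2.resize(cv2.imread('pics/side0.png')[140:180,320:360],(400,400),interpolation=cv2.INTER_CUBIC).repeat(1,0)[:600] if 0 else cv2.resize(cv2.imread('pics/side0.png')[120:180,320:360],(400,600),interpolation=cv2.INTER_CUBIC)]))
cv2.imwrite('pics/c10w.png',cv2.resize(w[190:310,225:345],(600,600),interpolation=cv2.INTER_CUBIC))
# side left silhouette of green, saturation half level along rows
h=cv2.cvtColor(sd,cv2.COLOR_BGR2HSV)
M=R.from_rotvec(s['tcp_rot']).as_matrix()
g=sd[:,:,1].astype(float)-sd[:,:,2]
for r in (146,150,154):
    q=g[r,322:345];i=np.argmax(q>30);print(r,'left edge',322+i-1+(30-q[i-1])/(q[i]-q[i-1]), q.max())
a=np.linspace(0,2*np.pi,181);u=s['eef_pos']
for z in(.0853,.1093,.1333):
    for off in (0,):
        P=np.array([proj(S,[u[0]+.032*np.cos(t),u[1]+.032*np.sin(t),z]) for t in a]);print('z',z,'left',P[P[:,0].argmin()].round(1))
print('side px per m in x',(proj(S,[.537,-.272,.1])-proj(S,[.527,-.272,.1])))
E
```

```text
146 left edge 328.22857142857146 109.0
150 left edge 329.0 104.0
154 left edge 328.64285714285717 59.0
z 0.0853 left [326.4 155.8]
z 0.1093 left [326.9 149.5]
z 0.1333 left [327.4 143. ]
side px per m in x [-3.16122319 -1.04261875]
```

View pics/c10.png

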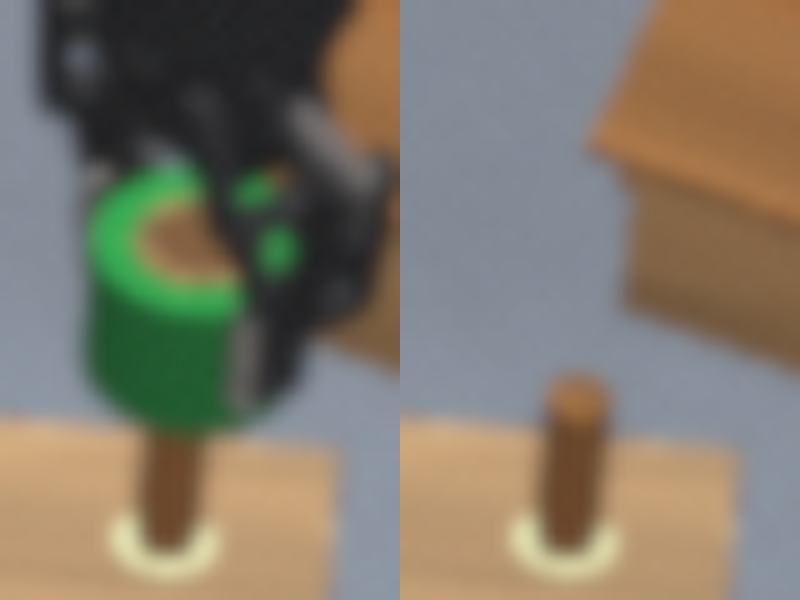

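View pics/c10w.png

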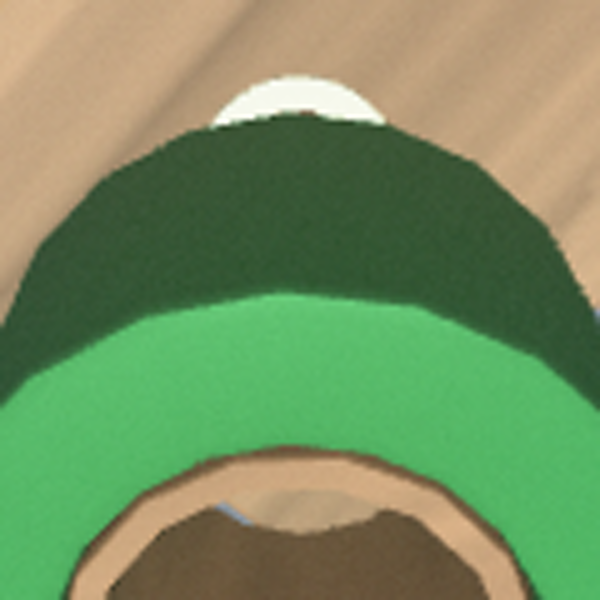

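```bash
python3 - <<'E'
from h import *
S=cams.get_calibration('side');c=cams.get_calibration('wrist');s=ctrl.sense()
sd=cams.grab_frame('side')[:,:,::-1].copy()
s0=cv2.imread('pics/side0.png')
a=np.linspace(0,2*np.pi,181)
def left(x,y,z):
    P=np.array([proj(S,[x+.032*np.cos(t),y+.032*np.sin(t),z]) for t in a]);return P[P[:,0].argmin()],P[P[:,0].argmax()]
for nm,im,xy,zz,lo in(('orig',s0,(.605,.256),(.035,.045,.055,.065),190),('now',sd,s['eef_pos'][:2],(.095,.105,.115,.125),315)):
    g=im[:,:,1].astype(float)-im[:,:,2]
    for z in zz:
        L,Rr=left(*xy,z);r=int(round(L[1]));q=g[r,lo:lo+60];T=(np.median(q[:8])+q[10:25].max())/2
        i=np.argmax(q>T);e=lo+i-1+(T-q[i-1])/(q[i]-q[i-1])
        j=i+np.argmax(q[i:]<T);e2=lo+j-1+(q[j-1]-T)/(q[j-1]-q[j])
        print(nm,z,'L pred',L[0].round(1),'seen',e.round(1),'R pred',Rr[0].round(1),'seen(left row)',e2.round(1))
b=.0147
for dx,dy in((.527,-.2715),(.525,-.2715),(.529,-.2715),(.527,-.2735),(.527,-.2695)):
    P=np.array([proj(c,[dx+b*np.cos(t),dy+b*np.sin(t),.0155]) for t in a]);print('ring',dx,dy,'u',P[:,0].min().round(1),P[:,0].max().round(1),'vtop',P[:,1].min().round(1))
for x,y in((.527,-.2715),(.525,-.2715),(.527,-.2735)):print('bore px for',x,y,proj(c,[x,y,.1333]).round(1))
E
```

```text
orig 0.035 L pred 205.2 seen 207.1 R pred 231.4 seen(left row) 228.9
orig 0.045 L pred 204.7 seen 205.7 R pred 231.1 seen(left row) 227.7
orig 0.055 L pred 204.2 seen 204.7 R pred 230.8 seen(left row) 210.6
orig 0.065 L pred 203.7 seen 204.0 R pred 230.4 seen(left row) 209.0
now 0.095 L pred 326.6 seen 329.0 R pred 348.7 seen(left row) 342.0
now 0.105 L pred 326.8 seen 330.3 R pred 349.0 seen(left row) 342.8
now 0.115 L pred 327.0 seen 329.7 R pred 349.4 seen(left row) 336.5
now 0.125 L pred 327.2 seen 328.8 R pred 349.7 seen(left row) 332.8
ring 0.527 -0.2715 u 265.0 304.7 vtop 203.9
ring 0.525 -0.2715 u 262.7 302.3 vtop 205.2
ring 0.529 -0.2715 u 267.4 307.0 vtop 202.6
ring 0.527 -0.2735 u 266.4 305.9 vtop 206.2
ring 0.527 -0.2695 u 263.7 303.4 vtop 201.6
bore px for 0.527 -0.2715 [290.3 320.3]
bore px for 0.525 -0.2715 [285.8 322.5]
bore px for 0.527 -0.2735 [292.8 324.2]
```

Within single cameras, the roll sits about 2 mm (wrist) to 4 mm (side) short of the dowel in world x, so I'll nudge it by about 2.2 mm.

Call:
step_arm(deltas=[[[0.1, 0.2, 0], 0, 0], [[0, 0, 0], 0, 0], [[0, 0, 0], 0, 0], [[0, 0, 0], 0, 0]])

```text
time_s: 16.7
eef_pos: [0.53, -0.272, 0.0941]
tcp_rot: [2.693, 1.584, 0.008]
contact_force: [-0.2, 0.3, -1.8]
gripper_width: 0.0634
```

```bash
python3 - <<'E'
from h import *
plan([.5295,-.2718,.0935])
c=cams.get_calibration('wrist');s=ctrl.sense()
w=cams.grab_frame('wrist')[:,:,::-1].copy();cv2.imwrite('pics/w11.png',w)
sd=cams.grab_frame('side')[:,:,::-1].copy()
cv2.imwrite('pics/c11.png',np.hstack([cv2.resize(sd[120:180,320:360],(400,600),interpolation=cv2.INTER_CUBIC),cv2.resize(w[190:370,225:345],(400,600),interpolation=cv2.INTER_CUBIC)]))
print('bore',onz(c,285,322.4,s['eef_pos'][2]+.0396).round(4))
for n in('top',):cv2.imwrite(f'pics/{n}11.png',cams.grab_frame(n)[:,:,::-1])
S=cams.get_calibration('side')
print('dowel axis in c11 at z=.085,.133', [((proj(S,[.527,-.2717,z])+.5-[320,120])*10).round() for z in(.075,.085,.133)])
plan([.5295,-.2718,.0935])
E
```

```text
t 16.7 pos [ 0.53   -0.272   0.0941] toolx [ 0.486  0.874 -0.004] tooly [ 0.874 -0.486  0.017] toolz [ 0.013 -0.012 -1.   ] w 0.0634 F [-0.2  0.3 -1.8] j [-0.47  0.5   0.02  1.07 -0.    1.61]
shift cm [-0.01 -0.05  0.06]
bore [ 0.5274 -0.2715  0.1337]
dowel axis in c11 at z=.085,.133 [array([178., 395.]), array([180., 369.]), array([192., 241.])]
t 16.85 pos [ 0.53   -0.272   0.0941] toolx [ 0.486  0.874 -0.004] tooly [ 0.874 -0.486  0.017] toolz [ 0.013 -0.012 -1.   ] w 0.0636 F [ 1.  -0.1 -0.8] j [-0.47  0.5   0.02  1.07 -0.    1.61]
shift cm [-0.01 -0.06  0.06]
```

View pics/c11.png

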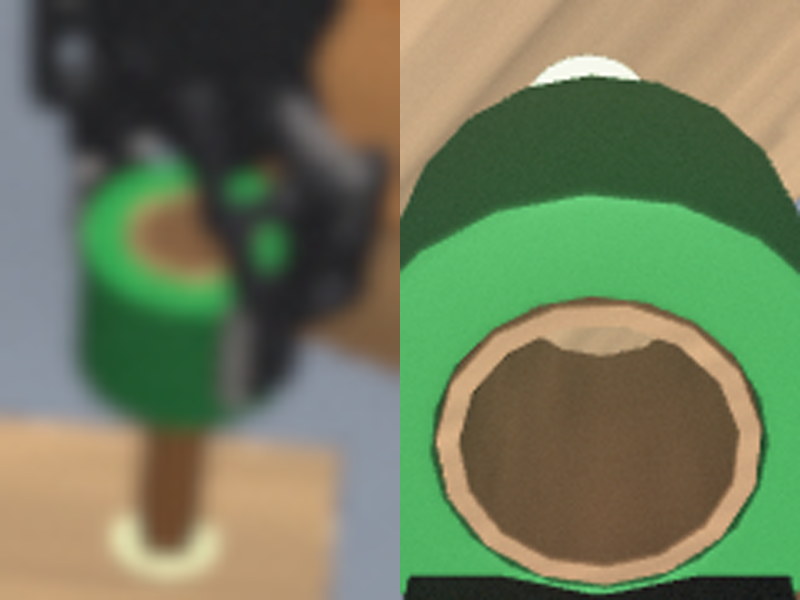

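View pics/top11.png

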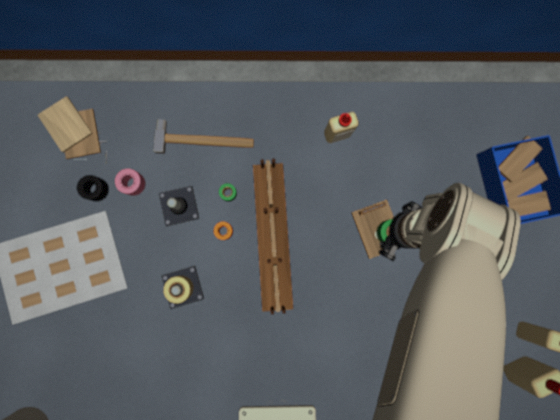

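In the side crop the top face is centred at about (192,239), and the dowel axis projected to that height is (192,241). The wrist view puts the bore at (0.5274, -0.2715) and the dowel at (0.5265, -0.2718). The arm is still and nothing else has moved, so I'm handing in.

```bash
python3 -c "
from h import *
print(ctrl.sign_off());plan([.53,-.272,.094])"
```

```text
the job is handed in; nothing more can be done
None
the job is handed in; nothing more can be done
```

I lifted the green roll (the larger green one, on its stand) straight up off its spindle and carried it over the rack with its underside about 0.23 m up. It is now held still above the bare dowel. I handed the job in at about 17 s.

- **Height:** the roll's underside is about 10–11 mm above the dowel tip.
- **Centring:** the wrist camera puts the bore and dowel axes within about 1 mm of each other, and the side view agrees to about a pixel. Each pixel there is about 3 mm. The dowel has about 6 mm of room all round inside the bore.
- **Correction:** before the last 2 mm nudge the two cameras disagreed, showing the roll 2 mm and 4 mm off. The arm's own reading still differs from the wrist camera by about 2.6 mm, so I trusted the cameras.
- **Level:** the roll tilts about 1°. The swing left it at about 2°, and I worked that down before descending but did not get it to zero.
- **Other objects:** in the last pictures nothing else looked moved, and the sensed forces were only about the roll's weight. By then the arm hid most of the birdhouse and part of the holder in the top view.

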